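Find the rocking corner of the coffee machine's base plate and press its shim flat

ROBOT

A 6-joint arm with a two-finger parallel gripper is mounted at the origin on the work surface. World frame = base frame: x ahead of the robot, y to its left, z up, the work surface at z = 0. Lengths are in mm, angles in rad, forces in N, time in s.
With the tool pointing down it reaches from about 275 to 825 mm from the base axis. Payload 4.9 kg.
Tool frame: the origin (TCP) lies midway between the tips of the shut fingers; the grasp point (between the pads) lies 19 mm behind it (arm.grip_depth is the distance from the TCP to the grasp point, in mm); z points along the fingers, y is the line along which they close (so a half turn about z gives the same grasp; the last joint's range is limited). The gripper opens to 85 mm and grips with 20 to 120 N. Pads are 22 mm wide; open, the fingers measure 114 mm over their backs; the gripper's body (76 mm by 85 mm) begins 54 mm behind the grasp point. The pads swing forward as they close: fully open they stand 13 mm farther back than shut.
Start: joints at [-1.283, 0.326, -0.193, 1.052, 0, 1.437], TCP at [225.185, -501.807, 231.281] pointing down, gripper open.
Joint ranges: [-2.65, 2.65], [-0.97, 1.79], [-1.3, 1.35], [-1.93, 2.1], [-1.47, 1.37], [-3.14, 3.14]. Speed limits (rad/s): [2.57, 2.57, 3.14, 3.14, 3.14, 3.14].

INTERFACE

Orientations are given as a rotation vector (axis times angle).
In Python, from cell import arm gives the robot as it stands. The module is installed in compiled form; this text tells all that it offers.
- The arm moves only by the tool arm_command, never from a script. Its argument "moves" is a list of rows, each an object of numbers: "fingers": the finger opening in m, from 0 to 0.0854; "dx", "dy", "dz": the shift along the world's x, y, z in m; "ax", "ay", "az": the turn, a rotation vector about the world's x, y, z in degrees. In form: [{"fingers": .., "dx": .., "dy": .., "dz": .., "ax": .., "ay": .., "az": ..}, ...]. A call has 1 to 5 rows; each row shifts and turns the commanded pose from where the row before left it; what a row does not reach is not made up. A row lasts 1/12 s, in which the tool goes at most 41.7 mm and 7.16 degrees, less where a joint would pass 70% of its speed; a pose out of reach is approached as far as the arm can. A call is refused whole if a number of a shift passes 0.0417 or a number of a turn 7.16, either way. A call with a gripper value outside its range is refused whole. The fingers move at their own pace and stop on an object; "force" is the grip in N (left out, the last holds). Time passes only in rows, so rows that do not move let the fingers close. It gives the time, the measured TCP pose, the force, the opening and the grip force at its end, in the units of the state.
- arm.state(): the state, without advancing time (a new reading comes with each control period).
- arm.get_image(name): name is "scene" or "top" or "wrist"; returns a dict with "color" (420x560x3 uint8, blue, green, red), "fovy" (degrees; the focal length in pixels is half the picture's height over the tangent of half this angle, whatever the lens; pixels are square), "cx", "cy" (the principal point, pixels), "k1" (the pictures are not rectified: a ray, as slopes to the right and down, at radius r is drawn at 1 + k1 r^2 times it, then the intrinsics apply), "camera_from_world" (4x4, takes a point from world to camera coordinates). Camera axes: x right, y up, looking along -z (the intrinsics and any distortion apply to the point x, -y, -z); pixel columns grow to the right and rows downward; lengths in mm; the calibration is good to about 2 mm. A picture is of the moment at which its call begins. There is no depth.
- arm.sign_off(): hands the job in; it is judged then, once.
The state is a dict: "time_s": time; "joint_pos": joint angles; "joint_velocities": joint speeds; "joint_efforts": joint torques, N m; "tcp_pos": TCP position; "tcp_rot": TCP orientation; "force": force on the tool from outside, world axes, zero at the start; "wrist_torque": the same for the moment, N m; "opening": finger opening in mm; "gripper_force": force on a finger pad.
Only numpy, scipy, OpenCV 4.12 (cv2) and the standard library are available. Lean on these libraries where they do the work, as an engineer would, in place of code of your own. Each camera call takes 0.05 s, during which the arm holds its last target. There are 200 camera calls.

TASK

The coffee machine's base plate rocks on the counter. Press down on the plate's corners with the fingertips to find the one that gives, then press the round shim head at that corner fully down flat. Leave the other three shims standing, do not lift the plate, leave everything else where it is, and finish with the arm clear.

Things in the scene. Friction and masses are not known exactly. Their poses are not given: they have to be found in the camera images.
- plate: the coffee machine's bare aluminium base plate, 190 x 250 x 10 mm (x, y, z), 2 kg, lying on four feet; origin at the centre of its underside, 22 mm above the counter, so its top is 32 mm above the counter; x along its short side (away from the robot), y along its long side. Loose, but the four shim stems through its holes keep it from sliding more than about 4 mm
- corner_1 (a point): the bare spot at the plate's near left corner to press on, on the top face, at (-81, +111) mm in the plate's frame, 37 mm diagonally outside that corner's shim. Three corners are firm. At the loose one, nowhere marked, this spot goes down about 7 mm to a stop under about 5 N (the diagonal corner rises as much) and springs back when let go
- corner_2 (a point): the bare spot at the plate's near right corner to press on, on the top face, at (-81, -111) mm in the plate's frame, 37 mm diagonally outside that corner's shim; firm or loose as said for corner_1
- corner_3 (a point): the bare spot at the plate's far left corner to press on, on the top face, at (+81, +111) mm in the plate's frame, 37 mm diagonally outside that corner's shim; firm or loose as said for corner_1
- corner_4 (a point): the bare spot at the plate's far right corner to press on, on the top face, at (+81, -111) mm in the plate's frame, 37 mm diagonally outside that corner's shim; firm or loose as said for corner_1
- shim_a_top (a point): centre of the top of a levelling shim's dark steel head, a flat round disc 28 mm in diameter and 5 mm thick on a vertical 12 mm stem at one of the corners, (+-55, +-85) mm in the plate's frame; the head's top is 17 to 18 mm above the plate's top, 6 mm when pressed flat. Which shim letter is at which corner changes from start to start
- shim_b_top (a point): centre of the top of another such shim head, same size and travel as shim a
- shim_c_top (a point): centre of the top of another such shim head, same size and travel as shim a
- shim_d_top (a point): centre of the top of another such shim head, same size and travel as shim a
- shim_a (a joint): how far shim a is pressed down (m): 0 to 0.001 at the start, 0.012 flat at its stop; moves under about 15 N and stays where it is left. The shim of the loose corner, pressed flat, takes up that foot's play and holds the corner firm under presses up to about 20 N
- shim_b (a joint): how far shim b is pressed down (m): 0 to 0.001 at the start, 0.012 flat at its stop; moves under about 15 N and stays where it is left
- shim_c (a joint): how far shim c is pressed down (m): 0 to 0.001 at the start, 0.012 flat at its stop; moves under about 15 N and stays where it is left
- shim_d (a joint): how far shim d is pressed down (m): 0 to 0.001 at the start, 0.012 flat at its stop; moves under about 15 N and stays where it is left
- takeup (a joint): how much of the loose foot's play its shim has taken up (m), hidden under the plate: about 0 at the start, 0.0064 when that shim is flat, in proportion to the shim's travel; the other three shims do not change it
- cutter: heart-shaped steel pastry cutter, about 60 x 56 x 28 mm, standing on the middle of the plate; origin at the centre of its underside; leave it
- cup: white espresso cup, 56 mm in diameter, 55 mm high, standing on the middle of the plate; origin under its centre; leave it
- shaker: glass salt shaker with a steel cap, 38 mm in diameter, 75 mm high, on the counter beside one short side of the plate; origin under its centre; leave it
- spatula: spatula with a black handle, 280 mm long, lying on the counter to the right; leave it
- jug: steel milk jug with a handle, 90 mm in diameter, 100 mm high, on the counter to the left; origin under its centre; leave it

How it is judged (in metres and radians):
On the way, in this order (a step that is already met when the one before it is completed fails the run):
1. the corner that rocks is pressed with the fingers until it goes down by more than 3.5 mm, its shim still standing (height (world z) of any of corner_1, corner_2, corner_3, corner_4 below 0.0285 m and contact force between the fingers and plate above 1 N and value of joint takeup below 0.0025 m), for 0.05 s.
2. the shim at the rocking corner is pressed flat (at least 9 of its 12 mm) (value of joint takeup above 0.0048 m), for 0.2 s.
At the end, for the whole second after the job is handed in: the rocking corner's shim is pressed down at least 9 of its 12 mm, the other three less than 6 mm, and the plate lies at rest and level, every corner's top 29 to 36 mm above the counter (value of joint takeup above 0.0048 m and not (value of joint each of shim_a, shim_b above 0.006 m or value of joint each of shim_a, shim_c above 0.006 m or value of joint each of shim_a, shim_d above 0.006 m or value of joint each of shim_b, shim_c above 0.006 m or value of joint each of shim_b, shim_d above 0.006 m or value of joint each of shim_c, shim_d above 0.006 m) and height (world z) of corner_1 between 0.029 and 0.036 m and height (world z) of corner_2 between 0.029 and 0.036 m and height (world z) of corner_3 between 0.029 and 0.036 m and height (world z) of corner_4 between 0.029 and 0.036 m and linear speed of plate below 0.01 m/s); the robot touches nothing.
It fails at once if a shim at a firm corner is pressed down by more than 6 mm ((value of joint shim_a above 0.006 m and value of joint takeup below 0.0025 m) or (value of joint shim_b above 0.006 m and value of joint takeup below 0.0025 m) or (value of joint shim_c above 0.006 m and value of joint takeup below 0.0025 m) or (value of joint shim_d above 0.006 m and value of joint takeup below 0.0025 m) or value of joint each of shim_a, shim_b above 0.006 m or value of joint each of shim_a, shim_c above 0.006 m or value of joint each of shim_a, shim_d above 0.006 m or value of joint each of shim_b, shim_c above 0.006 m or value of joint each of shim_b, shim_d above 0.006 m or value of joint each of shim_c, shim_d above 0.006 m).
It fails at once if the plate is lifted by more than 12 mm or shifted (height (world z) of plate above 0.034 m or distance of plate from where it was at the start of the episode above 0.02 m).
It fails at once if one of the other things is moved by more than 25 mm, lifted or knocked over (distance of any of cutter, cup, shaker, spatula, jug from where it was at the start of the episode above 0.025 m or angle between any of cutter, cup, shaker, spatula, jug's own z axis and vertical above 0.5 rad).
It also fails if it takes over 51 s, if anything falls off the work surface, if the arm or the gripper's body presses on something with over 40 N, if the wrist force passes 120 N, or if a joint passes its speed limit or range.

## Working session

There is one attempt and no reset: what is moved stays moved. The work goes in short steps, Python scripts to look and compute and a tool call to move; the robot and the scene stay as the last step left them, time stands still between calls to the robot, and variables do not carry over. Pictures are saved under pics/ and viewed, at most 10 in all, crops included, and the job is handed in when it is done.

Besides the shell and the picture viewer there is one more tool, called after ">>>" as a command line: name --argument value ..., lists and objects as JSON in quotes. arm_command: Moves the arm, as the interface text tells. Its arguments: {"type":"object","properties":{"moves":{"type":"array","items":{"type":"object","properties":{"fingers":{"type":"number"},"dx":{"type":"number"},"dy":{"type":"number"},"dz":{"type":"number"},"ax":{"type":"number"},"ay":{"type":"number"},"az":{"type":"number"}}}},"force":{"type":"number"}},"required":["moves"]}

```bash
mkdir -p pics
cat > h.py <<'E'
import numpy as np, cv2
from cell import arm
def grab(n,f):
    im=arm.get_image(n); cv2.imwrite(f,im["color"]); return im
def ray(im,u,v):
    h=im["color"].shape[0]; f=h/2/np.tan(np.radians(im["fovy"])/2)
    K=np.array([[f,0,im["cx"]],[0,f,im["cy"]],[0,0,1.]])
    p=cv2.undistortPoints(np.array([[[u,v]]],float),K,np.array([im["k1"],0,0,0.]),None,None,None) if 0 else None
    d=np.array([(u-im["cx"])/f,(v-im["cy"])/f]); s=d.copy()
    for _ in range(30): s=d/(1+im["k1"]*(s@s))
    T=np.array(im["camera_from_world"]); R=T[:3,:3]
    return -R.T@T[:3,3], R.T@np.array([s[0],-s[1],-1])
def onz(im,u,v,z):
    o,d=ray(im,u,v); return o+d*(z-o[2])/d[2]
def proj(im,p):
    h=im["color"].shape[0]; f=h/2/np.tan(np.radians(im["fovy"])/2)
    T=np.array(im["camera_from_world"]); c=T[:3,:3]@p+T[:3,3]; s=np.array([c[0],-c[1]])/-c[2]
    return s*(1+im["k1"]*(s@s))*f+[im["cx"],im["cy"]]
E
python3 - <<'E'
from h import *
for n in("top","scene"):
    im=grab(n,f"pics/{n}1.png"); print(n,im["fovy"],im["k1"],onz(im,280,210,32))
s=arm.state(); print(s["tcp_pos"],s["tcp_rot"],s["opening"],s["force"],s["time_s"])
E
```

```text
top 46.14465906688724 -0.05470946613969419 [561.29190672 -16.0212944   32.        ]
scene 47.250861104522386 -0.10907445878244389 [576.54174555 -30.08429957  32.        ]
[ 225.01559397 -501.279136    230.59554958] [-3.07047079e+00 -6.57327994e-01  1.90882076e-04] 85.15277090033294 [-0.02569719 -0.46263815  0.37495171] 0.1
```

View pics/top1.png

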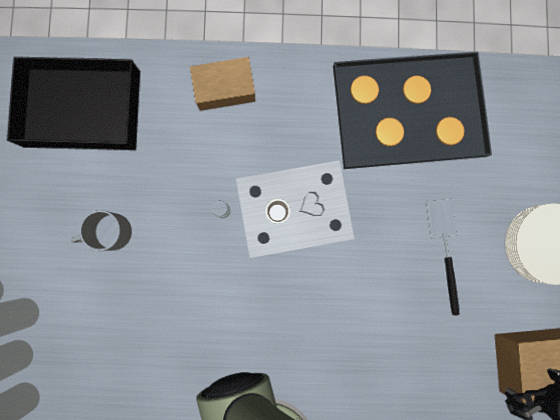

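View pics/scene1.png

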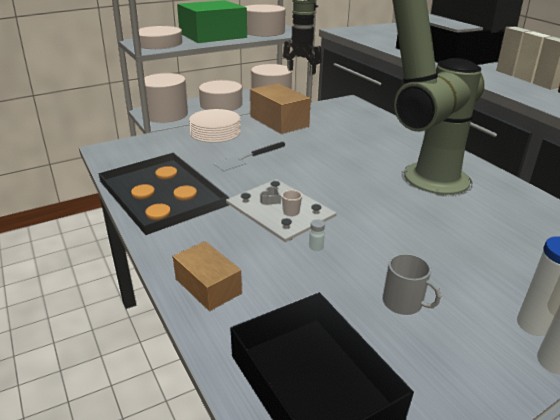

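The top view shows the plate, with corners at about (236,179), (340,161), (354,239) and (250,257). The shim heads are at (255,191), (327,179), (263,238) and (335,225), the cup at (278,211), the heart cutter at (312,204) and the shaker at (222,209). The scene view agrees with this layout.

Run:
```python
from h import *
im=grab("top","pics/top2.png"); g=cv2.cvtColor(im["color"],cv2.COLOR_BGR2GRAY)
P=[]
for u,v in[(263,238),(335,225),(255,191),(327,179)]:
    w=g[v-9:v+10,u-9:u+10]; m=(w<110).astype(np.uint8)
    M=cv2.moments(m,True); c=(u-9+M["m10"]/M["m00"],v-9+M["m01"]/M["m00"])
    p=onz(im,*c,49); P.append(p); print(c,M["m00"],p.round(1))
P=np.array(P); c=P.mean(0)
ex=(P[2]+P[3]-P[0]-P[1])[:2]; ey=(P[0]+P[2]-P[1]-P[3])[:2]
print("size",np.linalg.norm(ex)/2,np.linalg.norm(ey)/2, np.degrees(np.arctan2(ex[1],ex[0])),np.degrees(np.arctan2(-ey[0],ey[1])))
# plate contour
m=cv2.inRange(im["color"],(185,)*3,(255,)*3); 
hsv=cv2.cvtColor(im["color"],cv2.COLOR_BGR2HSV)
m=((hsv[...,1]<22)&(hsv[...,2]>150)).astype(np.uint8); m[:155]=0;m[265:]=0;m[:,:228]=0;m[:,360:]=0
m=cv2.morphologyEx(m,cv2.MORPH_OPEN,np.ones((3,3)))
cs=max(cv2.findContours(m,0,2)[0],key=cv2.contourArea); b=cv2.boxPoints(cv2.minAreaRect(cs))
for q in b: print("pl",q,onz(im,*q,32).round(1))
th=np.arctan2(ex[1]-ey[0],ex[0]+ey[1]); R=np.array([[np.cos(th),-np.sin(th)],[np.sin(th),np.cos(th)]])
print("centre",c.round(1),np.degrees(th))
for n,q in zip("1234",[(-81,111),(-81,-111),(81,111),(81,-111)]): print("corner",n,(c[:2]+R@q).round(1))
for n,q in zip("1234",[(-55,85),(-55,-85),(55,85),(55,-85)]): print("shim",n,(c[:2]+R@q).round(1))
print("cup",onz(im,278,211,87).round(0),"shaker top",onz(im,222,209,75).round(0))
s=arm.state(); Rt=cv2.Rodrigues(np.array(s["tcp_rot"]))[0]; print("tool y",Rt[:,1],"q",s["joint_pos"])
```

```text
(263.09090909090907, 237.62626262626262) 99.0 [494.9  21.6  49. ]
(335.1111111111111, 224.59595959595958) 99.0 [ 530.1 -144.5   49. ]
(254.82178217821783, 191.14851485148515) 101.0 [602.1  44.1  49. ]
(326.4421052631579, 178.37894736842105) 95.0 [ 637.4 -121.9   49. ]
size 109.63638716851462 169.7709600156989 11.894043549165978 11.979338450472241
pl [235.      178.00002] [633.7  92.4  32. ]
pl [339.90936 159.48659] [ 686.2 -155.1   32. ]
pl [353.96307 239.12416] [ 498.  -192.2   32. ]
pl [249.05371 257.63757] [447.5  53.   32. ]
centre [566.1 -50.2  49. ] 11.94586966568306
corner 1 [463.9  41.6]
corner 2 [ 509.9 -175.5]
corner 3 [622.4  75.2]
corner 4 [ 668.4 -142. ]
shim 1 [494.7  21.6]
shim 2 [ 529.9 -144.7]
shim 3 [602.4  44.4]
shim 4 [ 637.5 -122. ]
cup [555. -10.  87.] shaker top [556. 116.  75.]
tool y [ 0.40936791 -0.9123685  -0.00127458] q [-1.28319831e+00  3.26772757e-01 -1.93314029e-01  1.05199277e+00
 -2.15607582e-05  1.43663293e+00]
```

>>> arm_command --moves '[{"fingers": 0,"dx": 0.024,"dy": 0.027,"dz": -0.005,"az": -4},{"fingers": 0,"dx": 0.024,"dy": 0.027,"dz": -0.01,"az": -4},{"fingers": 0,"dx": 0.024,"dy": 0.027,"dz": -0.01,"az": -4.2},{"fingers": 0,"dx": 0.024,"dy": 0.027,"dz": -0.01},{"fingers": 0,"dx": 0.024,"dy": 0.027,"dz": -0.01}]'

```text
invalid input at $.moves[0]: expected keys fingers, dx, dy, dz, ax, ay, az
```

>>> arm_command --moves '[{"fingers": 0,"dx": 0.024,"dy": 0.027,"dz": -0.01},{"fingers": 0,"dx": 0.024,"dy": 0.027,"dz": -0.01},{"fingers": 0,"dx": 0.024,"dy": 0.027,"dz": -0.01},{"fingers": 0,"dx": 0.024,"dy": 0.027,"dz": -0.01},{"fingers": 0}]'

```text
invalid input at $.moves[0]: expected keys fingers, dx, dy, dz, ax, ay, az
```

>>> arm_command --moves '[{"fingers": 0,"dx": 0.024,"dy": 0.027,"dz": -0.005,"ax": 0,"ay": 0,"az": -4},{"fingers": 0,"dx": 0.024,"dy": 0.027,"dz": -0.01,"ax": 0,"ay": 0,"az": -4},{"fingers": 0,"dx": 0.024,"dy": 0.027,"dz": -0.01,"ax": 0,"ay": 0,"az": -4.2},{"fingers": 0,"dx": 0.024,"dy": 0.027,"dz": -0.01,"ax": 0,"ay": 0,"az": 0},{"fingers": 0,"dx": 0.024,"dy": 0.027,"dz": -0.01,"ax": 0,"ay": 0,"az": 0}]'

```text
time_s: 0.57
tcp_pos: [345.8, -365.3, 185.7]
tcp_rot: [-3.124, -0.326, 0.0]
force: [1.0, -0.4, -0.1]
opening: 25.4
gripper_force: 0.0
```

>>> arm_command --moves '[{"fingers": 0,"dx": 0.024,"dy": 0.027,"dz": -0.01,"ax": 0,"ay": 0,"az": 0},{"fingers": 0,"dx": 0.024,"dy": 0.027,"dz": -0.01,"ax": 0,"ay": 0,"az": 0},{"fingers": 0,"dx": 0.024,"dy": 0.027,"dz": -0.01,"ax": 0,"ay": 0,"az": 0},{"fingers": 0,"dx": 0.024,"dy": 0.027,"dz": -0.01,"ax": 0,"ay": 0,"az": 0},{"fingers": 0,"dx": 0,"dy": 0,"dz": 0,"ax": 0,"ay": 0,"az": 0}]'

```text
time_s: 0.98
tcp_pos: [443.2, -253.4, 144.3]
tcp_rot: [-3.119, -0.338, 0.001]
force: [-0.5, -1.5, 0.4]
opening: -0.2
gripper_force: 0.0
```

>>> arm_command --moves '[{"fingers": 0,"dx": 0.022,"dy": 0.026,"dz": -0.02,"ax": 0,"ay": 0,"az": 0},{"fingers": 0,"dx": 0.022,"dy": 0.026,"dz": -0.02,"ax": 0,"ay": 0,"az": 0},{"fingers": 0,"dx": 0.022,"dy": 0.026,"dz": -0.02,"ax": 0,"ay": 0,"az": 0},{"fingers": 0,"dx": 0,"dy": 0,"dz": -0.03,"ax": 0,"ay": 0,"az": 0},{"fingers": 0,"dx": 0,"dy": 0,"dz": -0.006,"ax": 0,"ay": 0,"az": 0}]'

```text
time_s: 1.4
tcp_pos: [505.3, -178.4, 46.5]
tcp_rot: [-3.121, -0.332, 0.008]
force: [-1.0, 0.2, 0.2]
opening: -0.0
gripper_force: 0.0
```

Run:
```python
from h import *
im=grab("wrist","pics/w1.png"); s=arm.state(); print(s["tcp_pos"],s["force"])
for p in[(509.9,-175.5,32),(529.9,-144.7,49)]: print(proj(im,np.array(p)))
```

```text
[ 504.45366206 -179.08673908   46.94646911] [-1.20077608 -0.07359976 -0.5475298 ]
[276.53729578 254.42689358]
[221.01394799 220.38014417]
```

View pics/w1.png

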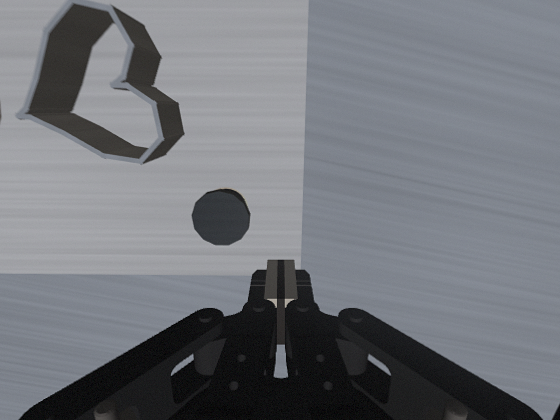

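The projected shim centre lands on the shim seen at (221,217), and the fingertips at (281,268) are 6 mm short of the corner spot. I'll shift over it and press.

>>> arm_command --moves '[{"fingers": 0,"dx": 0.0055,"dy": 0.0035,"dz": 0,"ax": 0,"ay": 0,"az": 0},{"fingers": 0,"dx": 0,"dy": 0,"dz": -0.01,"ax": 0,"ay": 0,"az": 0},{"fingers": 0,"dx": 0,"dy": 0,"dz": -0.004,"ax": 0,"ay": 0,"az": 0},{"fingers": 0,"dx": 0,"dy": 0,"dz": -0.003,"ax": 0,"ay": 0,"az": 0},{"fingers": 0,"dx": 0,"dy": 0,"dz": 0,"ax": 0,"ay": 0,"az": 0}]'

```text
time_s: 1.87
tcp_pos: [512.3, -177.8, 33.2]
tcp_rot: [-3.125, -0.326, 0.0]
force: [-0.9, 0.6, 0.6]
opening: -0.6
gripper_force: 0.0
```

>>> arm_command --moves '[{"fingers": 0,"dx": 0,"dy": 0,"dz": -0.0015,"ax": 0,"ay": 0,"az": 0},{"fingers": 0,"dx": 0,"dy": 0,"dz": -0.0015,"ax": 0,"ay": 0,"az": 0},{"fingers": 0,"dx": 0,"dy": 0,"dz": 0,"ax": 0,"ay": 0,"az": 0}]'

```text
time_s: 2.12
tcp_pos: [512.8, -177.9, 31.0]
tcp_rot: [3.123, 0.327, 0.0]
force: [-1.7, -1.9, 6.5]
opening: -0.2
gripper_force: 3.5
```

>>> arm_command --moves '[{"fingers": 0,"dx": 0,"dy": 0,"dz": -0.001,"ax": 0,"ay": 0,"az": 0},{"fingers": 0,"dx": 0,"dy": 0,"dz": -0.001,"ax": 0,"ay": 0,"az": 0},{"fingers": 0,"dx": 0,"dy": 0,"dz": 0,"ax": 0,"ay": 0,"az": 0}]'

```text
time_s: 2.37
tcp_pos: [512.7, -178.0, 29.2]
tcp_rot: [3.123, 0.327, 0.0]
force: [-3.1, -0.1, 6.9]
opening: 0.0
gripper_force: 3.8
```

>>> arm_command --moves '[{"fingers": 0,"dx": 0,"dy": 0,"dz": -0.001,"ax": 0,"ay": 0,"az": 0},{"fingers": 0,"dx": 0,"dy": 0,"dz": -0.001,"ax": 0,"ay": 0,"az": 0},{"fingers": 0,"dx": 0,"dy": 0,"dz": 0,"ax": 0,"ay": 0,"az": 0}]'

```text
time_s: 2.62
tcp_pos: [512.6, -178.0, 27.2]
tcp_rot: [3.123, 0.327, 0.0]
force: [-3.3, 0.2, 8.0]
opening: 0.0
gripper_force: 4.0
```

>>> arm_command --moves '[{"fingers": 0,"dx": 0,"dy": 0,"dz": -0.001,"ax": 0,"ay": 0,"az": 0},{"fingers": 0,"dx": 0,"dy": 0,"dz": -0.001,"ax": 0,"ay": 0,"az": 0},{"fingers": 0,"dx": 0,"dy": 0,"dz": 0,"ax": 0,"ay": 0,"az": 0}]'

```text
time_s: 2.87
tcp_pos: [512.6, -178.1, 25.3]
tcp_rot: [3.123, 0.327, -0.0]
force: [-4.0, -1.1, 8.3]
opening: -0.1
gripper_force: 4.2
```

>>> arm_command --moves '[{"fingers": 0,"dx": 0,"dy": 0,"dz": -0.0015,"ax": 0,"ay": 0,"az": 0},{"fingers": 0,"dx": 0,"dy": 0,"dz": -0.0005,"ax": 0,"ay": 0,"az": 0},{"fingers": 0,"dx": 0,"dy": 0,"dz": 0,"ax": 0,"ay": 0,"az": 0}]'

```text
time_s: 3.12
tcp_pos: [512.7, -178.1, 24.5]
tcp_rot: [3.122, 0.327, 0.0]
force: [-6.7, 0.5, 19.1]
opening: -0.4
gripper_force: 9.4
```

Run:
```python
from h import *
im=grab("scene","pics/s2.png"); cv2.imwrite("pics/s2c.png",cv2.resize(im["color"][160:260,210:350],None,fx=5,fy=5)); print(arm.state()["force"],arm.state()["tcp_pos"])
```

```text
[-5.94631822  0.43749478 18.85283468] [ 512.65719995 -178.15589701   24.5390247 ]
```

View pics/s2c.png

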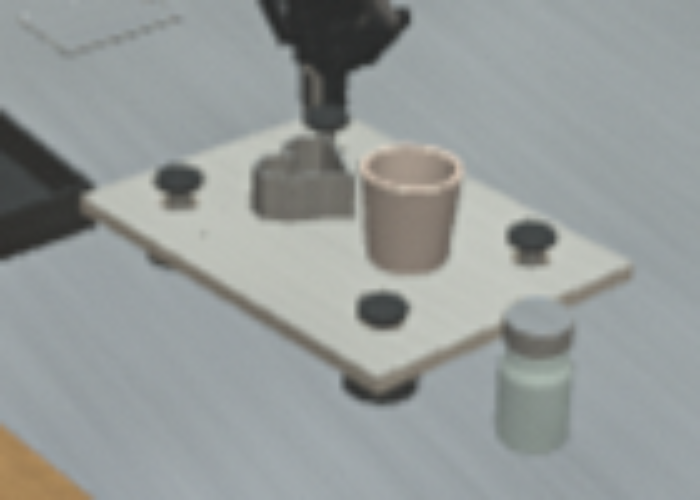

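The corner gave 7 mm at about 7 N and then hit a hard stop at 19 N, and the crop shows the diagonal corner raised. So near right (corner 2) is the loose one. Next I'll lift and move over its shim.

>>> arm_command --moves '[{"fingers": 0,"dx": 0,"dy": 0,"dz": 0.003,"ax": 0,"ay": 0,"az": 0},{"fingers": 0,"dx": 0,"dy": 0,"dz": 0.005,"ax": 0,"ay": 0,"az": 0},{"fingers": 0,"dx": 0,"dy": 0,"dz": 0.015,"ax": 0,"ay": 0,"az": 0},{"fingers": 0,"dx": 0,"dy": 0,"dz": 0.025,"ax": 0,"ay": 0,"az": 0},{"fingers": 0,"dx": 0,"dy": 0,"dz": 0,"ax": 0,"ay": 0,"az": 0}]'

```text
time_s: 3.58
tcp_pos: [515.2, -178.6, 74.2]
tcp_rot: [3.121, 0.327, 0.008]
force: [0.9, -0.3, -0.7]
opening: -0.4
gripper_force: 0.0
```

>>> arm_command --moves '[{"fingers": 0,"dx": 0.01,"dy": 0.017,"dz": 0,"ax": 0,"ay": 0,"az": 0},{"fingers": 0,"dx": 0.007,"dy": 0.0165,"dz": 0,"ax": 0,"ay": 0,"az": 0},{"fingers": 0,"dx": 0,"dy": 0,"dz": 0,"ax": 0,"ay": 0,"az": 0},{"fingers": 0,"dx": 0,"dy": 0,"dz": 0,"ax": 0,"ay": 0,"az": 0}]'

```text
time_s: 3.92
tcp_pos: [529.8, -143.4, 70.3]
tcp_rot: [3.124, 0.33, -0.0]
force: [-0.1, -0.4, 0.2]
opening: 0.0
gripper_force: 0.0
```

Run:
```python
from h import *
im=grab("wrist","pics/w2.png"); s=arm.state(); print(s["tcp_pos"],s["force"])
for p in[s["tcp_pos"],(529.9,-144.7,49)]: print(proj(im,np.array(p)))
```

```text
[ 529.55185342 -143.89486456   70.15984582] [ 0.36578416  0.21297192 -0.02127645]
[280.50649626 276.47012245]
[281.98101976 257.67086306]
```

View pics/w2.png

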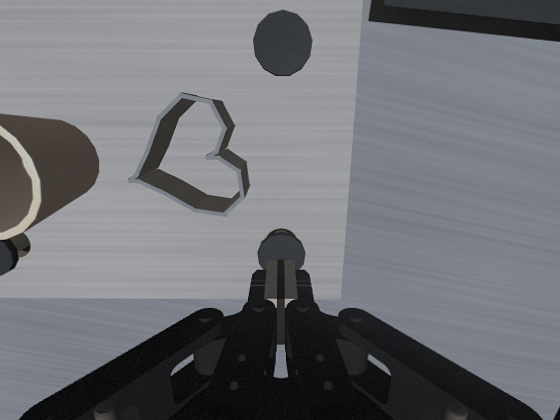

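The shim head is centred at about (282,254), directly under the fingertips to within about 2 mm. Pressing down now.

>>> arm_command --moves '[{"fingers": 0,"dx": 0.0015,"dy": -0.0005,"dz": -0.012,"ax": 0,"ay": 0,"az": 0},{"fingers": 0,"dx": 0,"dy": 0,"dz": -0.006,"ax": 0,"ay": 0,"az": 0},{"fingers": 0,"dx": 0,"dy": 0,"dz": -0.002,"ax": 0,"ay": 0,"az": 0},{"fingers": 0,"dx": 0,"dy": 0,"dz": -0.002,"ax": 0,"ay": 0,"az": 0},{"fingers": 0,"dx": 0,"dy": 0,"dz": -0.002,"ax": 0,"ay": 0,"az": 0}]'

```text
time_s: 4.38
tcp_pos: [530.7, -144.9, 46.8]
tcp_rot: [3.124, 0.326, -0.001]
force: [-3.6, 0.9, 15.4]
opening: 0.2
gripper_force: 7.7
```

>>> arm_command --moves '[{"fingers": 0,"dx": 0,"dy": 0,"dz": -0.0015,"ax": 0,"ay": 0,"az": 0},{"fingers": 0,"dx": 0,"dy": 0,"dz": -0.0015,"ax": 0,"ay": 0,"az": 0},{"fingers": 0,"dx": 0,"dy": 0,"dz": -0.0015,"ax": 0,"ay": 0,"az": 0},{"fingers": 0,"dx": 0,"dy": 0,"dz": 0,"ax": 0,"ay": 0,"az": 0}]'

```text
time_s: 4.72
tcp_pos: [530.7, -144.8, 42.5]
tcp_rot: [3.124, 0.326, -0.001]
force: [-3.9, 1.0, 13.5]
opening: -0.1
gripper_force: 6.3
```

>>> arm_command --moves '[{"fingers": 0,"dx": 0,"dy": 0,"dz": -0.0015,"ax": 0,"ay": 0,"az": 0},{"fingers": 0,"dx": 0,"dy": 0,"dz": -0.0015,"ax": 0,"ay": 0,"az": 0},{"fingers": 0,"dx": 0,"dy": 0,"dz": -0.001,"ax": 0,"ay": 0,"az": 0},{"fingers": 0,"dx": 0,"dy": 0,"dz": 0,"ax": 0,"ay": 0,"az": 0}]'

```text
time_s: 5.05
tcp_pos: [530.7, -144.8, 38.6]
tcp_rot: [3.124, 0.326, -0.001]
force: [-4.2, 1.1, 13.1]
opening: -0.0
gripper_force: 6.4
```

>>> arm_command --moves '[{"fingers": 0,"dx": 0,"dy": 0,"dz": -0.001,"ax": 0,"ay": 0,"az": 0},{"fingers": 0,"dx": 0,"dy": 0,"dz": -0.001,"ax": 0,"ay": 0,"az": 0},{"fingers": 0,"dx": 0,"dy": 0,"dz": 0,"ax": 0,"ay": 0,"az": 0}]'

```text
time_s: 5.3
tcp_pos: [530.7, -144.9, 37.9]
tcp_rot: [3.124, 0.326, -0.0]
force: [-8.0, 2.4, 23.9]
opening: 0.1
gripper_force: 12.2
```

It hit a stop at z = 37.9, and flat is 38. I'll hold a little longer, then retract.

>>> arm_command --moves '[{"fingers": 0,"dx": 0,"dy": 0,"dz": -0.001,"ax": 0,"ay": 0,"az": 0},{"fingers": 0,"dx": 0,"dy": 0,"dz": 0,"ax": 0,"ay": 0,"az": 0},{"fingers": 0,"dx": 0,"dy": 0,"dz": 0,"ax": 0,"ay": 0,"az": 0},{"fingers": 0,"dx": 0,"dy": 0,"dz": 0,"ax": 0,"ay": 0,"az": 0}]'

```text
time_s: 5.63
tcp_pos: [530.9, -145.0, 37.8]
tcp_rot: [3.123, 0.326, 0.001]
force: [-9.3, 3.0, 32.1]
opening: 0.0
gripper_force: 16.1
```

>>> arm_command --moves '[{"fingers": 0,"dx": 0,"dy": 0,"dz": 0.005,"ax": 0,"ay": 0,"az": 0},{"fingers": 0,"dx": 0,"dy": 0,"dz": 0.015,"ax": 0,"ay": 0,"az": 0},{"fingers": 0,"dx": 0,"dy": 0,"dz": 0.03,"ax": 0,"ay": 0,"az": 0},{"fingers": 0,"dx": 0,"dy": 0,"dz": 0.04,"ax": 0,"ay": 0,"az": 0},{"fingers": 0,"dx": 0,"dy": 0,"dz": 0.04,"ax": 0,"ay": 0,"az": 0}]'

```text
time_s: 6.05
tcp_pos: [529.6, -144.2, 164.7]
tcp_rot: [-3.123, -0.326, 0.005]
force: [0.8, -0.7, -0.8]
opening: -0.0
gripper_force: 0.0
```

>>> arm_command --moves '[{"fingers": 0,"dx": -0.02,"dy": -0.03,"dz": 0,"ax": 0,"ay": 0,"az": 0},{"fingers": 0,"dx": -0.02,"dy": -0.03,"dz": 0,"ax": 0,"ay": 0,"az": 0},{"fingers": 0,"dx": -0.02,"dy": -0.03,"dz": 0,"ax": 0,"ay": 0,"az": 0},{"fingers": 0,"dx": -0.02,"dy": -0.03,"dz": 0,"ax": 0,"ay": 0,"az": 0},{"fingers": 0,"dx": 0,"dy": 0,"dz": 0,"ax": 0,"ay": 0,"az": 0}]'

```text
time_s: 6.47
tcp_pos: [447.9, -269.1, 164.4]
tcp_rot: [3.124, 0.316, -0.003]
force: [0.4, 0.1, 0.2]
opening: 0.1
gripper_force: 0.0
```

Run:
```python
from h import *
im=grab("scene","pics/s3.png"); cv2.imwrite("pics/s3c.png",cv2.resize(im["color"][160:260,210:350],None,fx=5,fy=5)); print(arm.state()["force"],arm.state()["tcp_pos"])
```

```text
[-0.03903957  0.42753337  0.20859471] [ 449.25376643 -266.89415503  164.26876247]
```

View pics/s3c.png

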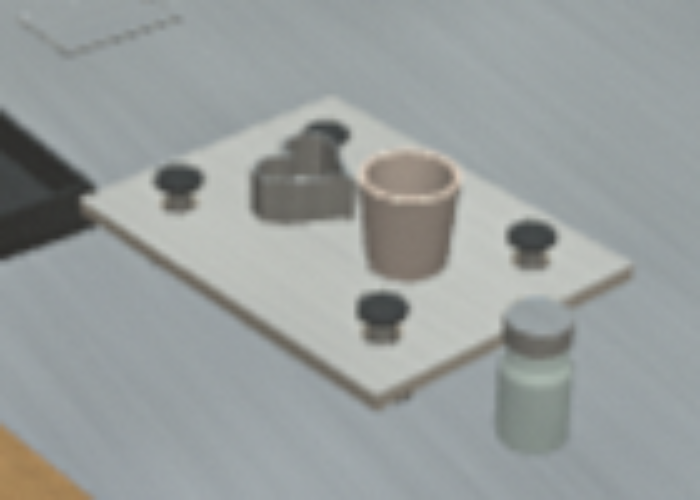

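The crop shows the plate level, with the shim at (328,132) flat and the other three still standing. The cup, cutter and shaker are in place, and the arm is clear.

```bash
python3 -c "
from cell import arm
print(arm.sign_off())"
```

```text
the job is handed in; nothing more can be done
None
```

The near right corner (corner_2) was the one that rocked; I pressed its shim flat, left the other three standing, and handed the job in with the arm clear (no verdict came back).

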